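# Zero the dividing stand and index to the third click

### The job

Set up the green dividing stand for the next flute: first turn the black offset knob until its pointer is on the red zero line. Then turn the red index knob clockwise, counting the clicks by feel, to its third stop without running past it, and finish still gripping the red knob there; leave the loose things beside the stand alone.

Things in the scene. Friction and masses are not known exactly. Their poses are not given: they have to be found in the camera images.
- stand: Fixed dividing stand: green gearbox 165 x 260 mm, top 40 mm above the bench, on a dark plate 185 x 280 mm. Origin on the bench under its middle; x to its back (away from the robot), y to its left, z up. Axis of the red index knob at x -35, y +85 mm (left front), of the black offset knob at x -35, y -85 mm (right front). A plunger block 54 mm high stands 47 to 73 mm behind the red knob's axis.
- offset_knob (a joint): Angle of the black offset knob (rad), positive clockwise seen from above; 0 = pointer on the red zero line. Smooth, light friction (0.03 N m), range -1.4 to 1.4, stays where it is left. Starts 0.4 to 1.1 clockwise of zero.
- offset_grip (a point): On the vertical axis of the black knob, 78 mm above the bench, middle of the height to grip; turns with the knob. The grip is an upright bar 46 mm long (along this point's x), 13 mm thick, top 92 mm above the bench, over a skirt 44 mm across with its top 54 mm above the bench. Red pointer and white top line are at the bar's +x end. Pinch the bar across its thickness from above.
- offset_zero (a point): Red zero line, on the white dial plate 37 mm from the axis of the black knob, in the direction of the stand's x (its back); 42 mm above the bench. Black graduation lines every 15 degrees.
- index_knob (a joint): Angle of the red index knob (rad), positive clockwise seen from above, range 0 to 2.05. Starts at 0.05 to 0.35 in a free run without clicks. A sprung ball then snaps over ridges (0.575, 0.905, 1.235, 1.565) into stops: first 0.74, second 1.07, third 1.40, fourth 1.73. Climbing a ridge takes up to about 0.25 N m; past its crest the ball pulls the knob on into the stop.
- index_grip (a point): On the vertical axis of the red knob, 78 mm above the bench, middle of the height to grip; turns with the knob. Same bar: 46 mm long (along this point's x), 13 mm thick, top 92 mm, over a skirt 44 mm across with its top 54 mm above the bench. White top line at the bar's +x end, which points to the back of the stand at joint value 0.
- glaze_jar: Bystander: glaze jar with a blue screw cap, 62 mm across, 82 mm tall, loose, left of the stand. Origin at the centre of its underside.
- wood_block: Bystander: orange-brown packing block 45 x 60 x 22 mm, loose, right of the stand. Origin at the centre of its underside.
- spare_part: Bystander: white turned part, 57 mm across, 100 mm tall, standing loose, right of the stand. Origin at the centre of its underside.
- scraper: Bystander: steel scraper with a wooden handle, 68 x 195 x 19 mm, lying loose, left of the stand. Origin at the centre of its underside.
- work_top (a point): Top of the white turned part (57 mm across) that stands on a small three-jaw table at x +52, y 0 mm of the stand, behind and between the knobs, 128 mm above the bench. It is geared 1:1 to the red knob and turns with it; it need not be touched.

How it is judged:
On the way, in this order (a step that is already met when the one before it is completed fails the run):
1. the black pointer is on the zero line while the red knob has not yet clicked (value of joint offset_knob between -0.09 and 0.09 rad and value of joint index_knob below 0.56 rad), for 0.2 s.
2. the red knob is at its first stop (value of joint index_knob between 0.62 and 0.88 rad).
3. the red knob is at its third stop in the grip (value of joint index_knob between 1.3 and 1.5 rad and contact force between the fingers and index_knob above 3 N), for 0.2 s.
At the end, for the whole second after the job is handed in: The black pointer is within 0.09 rad (5 degrees) of the zero line, the red knob stands still within 0.10 rad of its third stop (1.40), and the fingers still grip it with more than 3 N (all of step 3 and value of joint offset_knob between -0.09 and 0.09 rad and velocity of joint index_knob between -0.05 and 0.05 rad/s); the arm keeps its last pose, push and grip.
It fails at once if the red knob has run over the ridge beyond the third stop (value of joint index_knob above 1.6 rad).
It fails at once if a loose thing beside the stand was moved by more than 3 cm (distance of any of glaze_jar, wood_block, spare_part, scraper from where it was at the start of the episode above 0.03 m).
It also fails if it takes over 58 s, if anything falls off the work surface, if the arm or the gripper's body presses on something with over 40 N, if the wrist force passes 120 N, or if a joint passes its speed limit or range.

### The arm

A 7-joint arm with a two-finger parallel gripper is mounted at the origin on a cart in front of the work surface, level with it; the furniture and walls round the work are solid. World frame = base frame: x ahead of the robot, y to its left, z up, the work surface at z = 0. Lengths are in m, angles in rad, forces in N, time in s.
With the tool pointing down it reaches from about 0.4 to 0.85 m from the base axis. Payload 4.5 kg.
Tool frame: the origin (TCP) lies at the very end of the fingers, on their centre line; the grasp point (between the pads) lies ctrl.grip_depth behind it (ctrl.grip_depth is the distance from the TCP to the grasp point, in m); z points along the fingers, y is the direction in which the jaws open and shut (so a half turn about z gives the same grasp; the last joint's range is limited). The gripper opens to 85 mm and grips with 20 to 120 N. Pads are 22 mm wide; open, the fingers measure 114 mm over their backs; the gripper's body (76 mm by 85 mm) begins 54 mm behind the grasp point. The pads swing forward as they close: fully open they stand 13 mm farther back than shut.
Start: joints at [1.231, 0.689, -0.195, 1.565, 0.157, 0.902, -0.215], TCP at [0.228, -0.582, 0.209] pointing down, gripper open.
Joint ranges: [-3.01, 3.01], [-0.46, 2.08], [-1.47, 1.51], [0.13, 2.56], [-1, 4.14], [0.04, 2.09], [-2.66, 2.66]. Speed limits (rad/s): [2.57, 2.57, 3.14, 3.14, 3.14, 3.14, 3.14].

### API

Orientations are given as a rotation vector (axis times angle).
In Python, from station import ctrl gives the robot as it stands. The module is installed in compiled form; this text tells all that it offers.
- The arm moves only by the shell command python3 -m creep 'ROWS' [FORCE]. ROWS is JSON, a list that holds one entry, the list of rows, each a list of 7 numbers: the turn, a rotation vector about the tool's x, y, z in degrees, then the shift along the tool's x, y, z in cm, then the finger opening in cm, from 0 to 8.54. In form: [[[ax, ay, az, dx, dy, dz, claw], ...]]. A call has 1 to 10 rows; each row is the pose to reach, as a shift and turn from the pose commanded when the call began, along the tool's axes at that moment; what a row does not reach only later rows make up. A row lasts 1/8 s, in which the tool goes at most 62.5 mm and 10.7 degrees, less where a joint would pass 70% of its speed; a pose out of reach is approached as far as the arm can. A call with a gripper value outside its range is refused whole. The fingers move at their own pace and stop on an object; FORCE is the grip in N (left out, the last holds). Time passes only in rows, so rows that repeat a pose let the fingers close. It gives the time, the measured TCP pose, the force and the opening at its end, in the units of the state.
- ctrl.state(): the state, without advancing time (a new reading comes with each control period).
- ctrl.read_camera(name): name is "scene" or "top" or "wrist"; returns (picture, depth): 480x640x3 uint8, red, green, blue; 480x640 float32, m along the optical axis (not along the pixel's ray), 0 where there is no reading.
- ctrl.camera_info(name): a dict with "fx", "fy", "cx", "cy" (pixels), "dist" ([k1, k2, p1, p2, k3] as OpenCV has them; the pictures are not rectified), "rvec" (rotation vector, rad) and "tvec" (3), from world to camera coordinates, as OpenCV has them. Camera axes: x right, y down, z forward; pixel columns grow to the right and rows downward; lengths in m; the calibration is good to about 2 mm. A picture is of the moment at which its call begins: read the wrist's pose just before it. camera_info takes no time and is no camera call; for the wrist camera it gives the pose at the moment of the call.
- ctrl.finish_job(): hands the job in, once; it reports no verdict.
Trained networks look in the newest picture that a camera, given by its name, has taken for a name from the list of things; names that differ only in an ending like _2 or _b are one class to them, and where a whole thing is asked for, a point or a joint stands for the part that bears it (a point fixed in the world has none). Each returns a list of dicts, best first, with "confidence" (0 to 1); they miss things now and then, are a little off and sometimes report something else, mostly with a low value. They report only what shows in the picture. A call takes as long as a camera call.
- ctrl.search_frame(camera, name): "centre" ([x, y, z] in m, in world coordinates, good to about 4 mm: the middle of the surface that is visible of it).
- ctrl.cut_out(camera, name): "pixels" (480x640 bool, what is visible of it).
The state is a dict: "time": time; "qpos": joint angles; "qd": joint speeds; "tau": joint torques, N m; "eef_pos": TCP position; "tool_rot": TCP orientation; "force": force on the tool from outside, world axes, zero at the start; "ft_torque": the same for the moment, N m; "width": finger opening in m.
Only numpy, scipy, OpenCV 4.12 (cv2) and the standard library are available. Lean on these libraries where they do the work, as an engineer would, in place of code of your own. Each camera call takes 0.05 s, during which the arm holds its last target.

## Working session

There is one attempt and no reset: what is moved stays moved. The work goes in short steps, Python scripts to look and compute and a shell command to move; the robot and the scene stay as the last step left them, time stands still between calls to the robot, and variables do not carry over. Pictures are saved under pics/ and viewed, and the job is handed in when it is done.

```bash
mkdir -p pics
cat > h.py <<'E'
import numpy as np, cv2
from scipy.spatial.transform import Rotation as R
from station import ctrl
def save(n,f):
    im,d=ctrl.read_camera(n); cv2.imwrite('pics/'+f,im[:,:,::-1]); return im,d
def toworld(n,u,v,z=None,dep=None):
    c=ctrl.camera_info(n); K=np.array([[c['fx'],0,c['cx']],[0,c['fy'],c['cy']],[0,0,1.]])
    p=cv2.undistortPoints(np.array([[[u,v]]],float),K,np.array(c['dist']))[0,0]
    Rm=cv2.Rodrigues(np.array(c['rvec']))[0]; t=np.array(c['tvec'])
    o=-Rm.T@t; r=Rm.T@np.array([p[0],p[1],1.])
    s=dep if dep is not None else (z-o[2])/r[2]
    return o+s*r
E
python3 - <<'E'
from h import *
s=ctrl.state(); print(s['time'],s['eef_pos'],s['tool_rot'],s['width'],s['force'],ctrl.grip_depth)
save('top','t1.png')
for n in ['stand','offset_grip','offset_zero','index_grip','work_top','glaze_jar','wood_block','spare_part','scraper']:
    for r in ctrl.search_frame('top',n)[:2]: print(n,np.round(r['centre'],4),round(r['confidence'],2))
save('scene','s1.png')
E
```

```text
0.0 [ 0.22789524 -0.58123183  0.207669  ] [-3.08512459e+00 -5.83516244e-01  8.03204225e-04] 0.08516542584466914 [-0.57909123  0.06173768 -1.4183758 ] 0.0187
stand [0.5019 0.136  0.0427] 0.79
offset_grip [0.4734 0.0449 0.057 ] 0.7
offset_grip [0.5503 0.1389 0.1151] 0.48
offset_zero [0.5109 0.1299 0.0366] 0.78
index_grip [0.4689 0.2159 0.0553] 0.62
work_top [0.5535 0.1368 0.1165] 0.85
wood_block [ 0.4707 -0.3985  0.0261] 0.63
spare_part [ 0.5423 -0.3633  0.101 ] 0.8
scraper [0.5496 0.1343 0.1126] 0.73
scraper [0.3772 0.3378 0.0016] 0.6
```

View pics/t1.png

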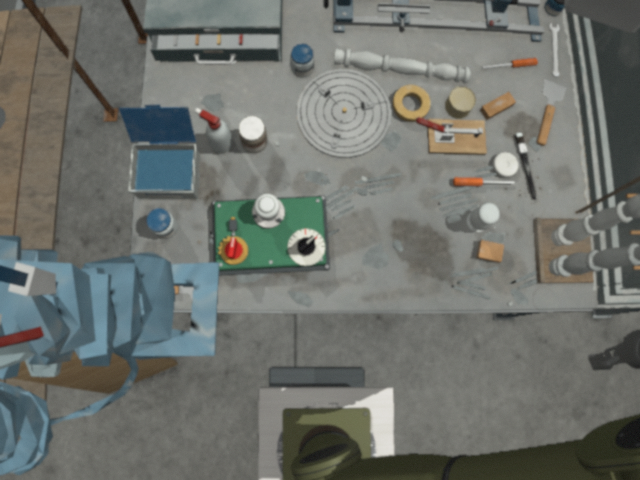

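View pics/s1.png

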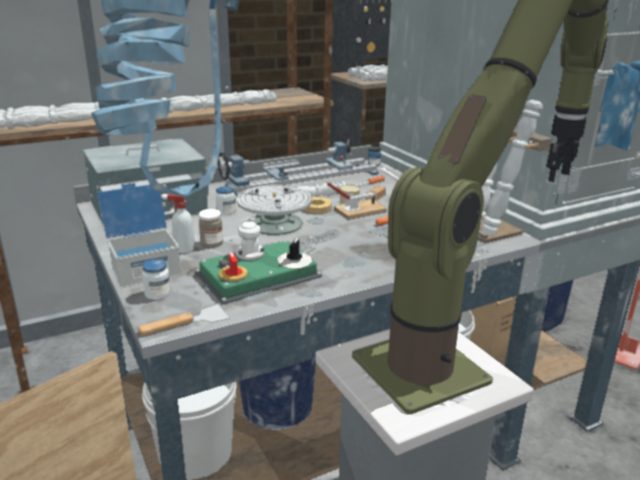

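Top view: the green stand covers about (213–327, 197–270). The red knob is at (234,250), the black knob at (306,247) with its dial around it. The jar is at (160,220), the scraper blade at (185,305), the white part at (488,215) and the block at (490,250). Next I work out the stand pose and the wrist camera geometry.

```bash
cat >> h.py <<'E'
def rel(target,yaw=None):
    # world target TCP xyz -> tool shift cm ; yaw = world angle of tool x (deg), tool down
    s=ctrl.state(); Rt=R.from_rotvec(s['tool_rot']); 
    sh=Rt.inv().apply(np.array(target)-s['eef_pos'])*100
    rv=None
    if yaw is not None:
        y=np.radians(yaw); Rd=R.from_matrix(np.array([[np.cos(y),np.sin(y),0],[np.sin(y),-np.cos(y),0],[0,0,-1]]))
        rv=(Rt.inv()*Rd).as_rotvec(degrees=True)
    x=Rt.apply([1,0,0]); print('eef',np.round(s['eef_pos'],4),'yaw now',np.degrees(np.arctan2(x[1],x[0])),'shift',np.round(sh,2),'turn',None if rv is None else np.round(rv,2))
E
python3 - <<'E'
from h import *
for p in [(213,199),(325,197),(327,267),(215,270)]: print(p,np.round(toworld('top',*p,z=0.04),3))
c=ctrl.camera_info('wrist'); Rm=cv2.Rodrigues(np.array(c['rvec']))[0]; print('cam',-Rm.T@np.array(c['tvec']),Rm[2],Rm[0],c['fx'])
rel([0.40,0.05,0.30],0)
print(ctrl.state()['qpos'])
im,_=ctrl.read_camera('top'); cv2.imwrite('pics/t2.png',cv2.resize(im[185:285,190:350,::-1],(800,500),interpolation=cv2.INTER_CUBIC))
E
```

```text
(213, 199) [0.592 0.274 0.04 ]
(325, 197) [0.599 0.005 0.04 ]
(327, 267) [0.43  0.001 0.04 ]
(215, 270) [0.421 0.263 0.04 ]
cam [ 0.29506046 -0.55535626  0.37278831] [-0.26485877 -0.10358732 -0.9587072 ] [ 3.65059253e-01 -9.30984250e-01 -2.61791407e-04] 330.685794505666
eef [ 0.2283 -0.5818  0.2085] yaw now 21.417006794842482 shift [ 39.06 -52.55  -9.15] turn [ 0.   -0.   21.42]
[ 1.23077932  0.68905874 -0.19460492  1.56530821  0.15727197  0.9025116
 -0.21512953]
```

View pics/t2.png

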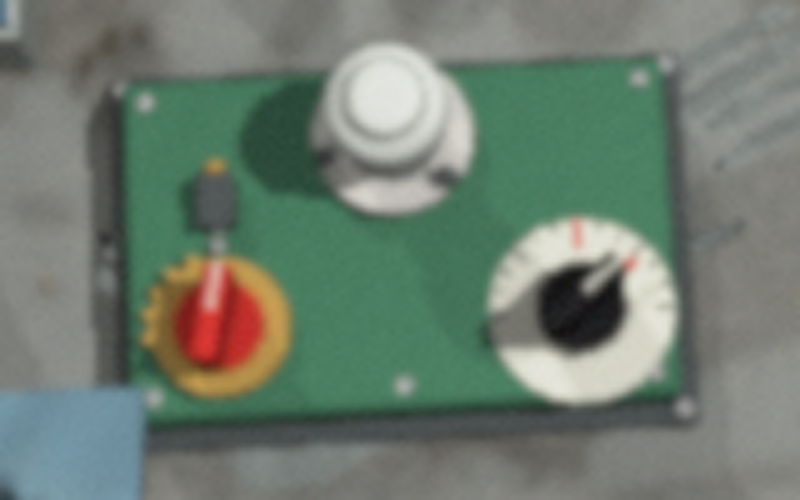

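The stand is turned about 2°. The red zero line is at (577,232) in the zoom and the black pointer tip at (628,265), so about 45° clockwise. A blue hanging object shows at the lower left, so I check its height.

Run:
```python
from h import *
im,d=ctrl.read_camera('top')
for p in [(205,280),(210,270),(180,275),(205,345),(140,300),(100,300),(60,260),(175,300),(60,380),(190,320)]:
    print(p,im[p[1],p[0]],d[p[1],p[0]],np.round(toworld('top',*p,dep=d[p[1],p[0]]),3))
```

```text
(205, 280) [116 149 163] 0.521691 [0.304 0.149 0.88 ]
(210, 270) [112 147 161] 0.52528787 [0.313 0.145 0.878]
(180, 275) [117 152 166] 0.5239127 [0.309 0.172 0.877]
(205, 345) [120 150 161] 0.5109562 [0.246 0.147 0.88 ]
(140, 300) [109 135 146] 0.51415855 [0.285 0.207 0.882]
(100, 300) [111 144 158] 0.4133279 [0.277 0.209 0.983]
(60, 260) [94 93 89] 2.3089952 [ 0.579  1.051 -0.923]
(175, 300) [115 119 117] 1.3910471 [ 0.353  0.365 -0.004]
(60, 380) [87 74 55] 1.6545782 [ 0.133  0.779 -0.328]
(190, 320) [92 94 92] 2.2829256 [ 0.345  0.498 -0.918]
```

```bash
python3 -m creep '[[[0,0,2,0,0,-4,8.5],[0,0,4,3,-4,-8,8.5],[0,0,6,7,-9,-9,8.5],[0,0,8,11,-14,-9,8.5],[0,0,10,15,-19,-9,8.5],[0,0,12,19,-24,-9,8.5],[0,0,14,23,-29,-9,8.5],[0,0,16,27,-34,-9,8.5],[0,0,18,31,-39,-9,8.5],[0,0,20,34,-44,-9,8.5]]]' 20; python3 -c "
from h import *
rel([0.40,0.05,0.30],0); save('wrist','w1.png')"
```

```text
time: 1.9
eef_pos: [0.3835, -0.0545, 0.299]
tool_rot: [3.141, 0.037, 0.003]
force: [2.6, -1.7, -0.1]
width: 0.0849
eef [ 0.3835 -0.0545  0.299 ] yaw now 1.3384689283333449 shift [  1.9 -10.4  -0.1] turn [ 0.01 -0.12  1.34]
```

View pics/w1.png

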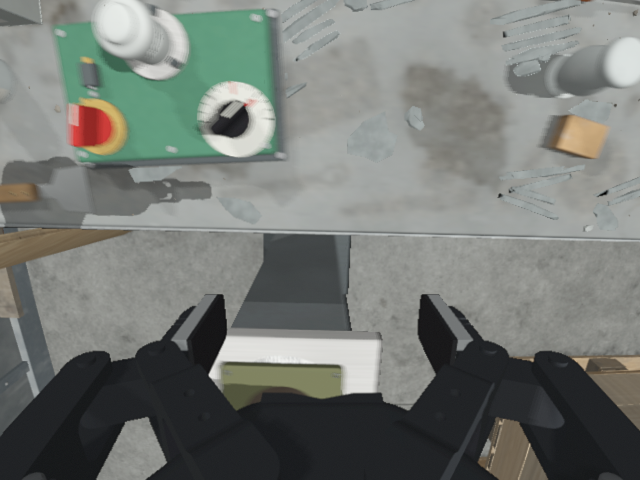

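```bash
python3 -c "
from h import *
for n in ['offset_grip','index_grip','offset_zero','stand','work_top']:
    for r in ctrl.search_frame('wrist',n)[:2]: print(n,np.round(r['centre'],4),round(r['confidence'],2))
save('scene','s2.png'); print(ctrl.state()['qpos'])"
```

```text
offset_grip [0.474  0.0423 0.0745] 0.72
index_grip [0.4743 0.2088 0.0527] 0.57
offset_zero [0.5209 0.1213 0.0417] 0.79
stand [0.5147 0.118  0.0386] 0.59
work_top [0.5558 0.1247 0.1164] 0.95
[ 0.24180424  0.25078323 -0.27172665  2.08538401  0.09244969  0.81671827
 -1.63420633]
```

View pics/s2.png

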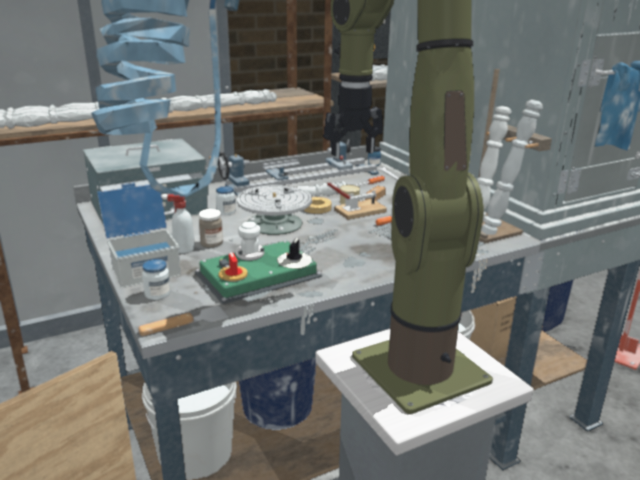

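```bash
python3 -m creep '[[[0,0,0,1.3,-5,0,8.5],[0,0,0,2.6,-10,0,8.5],[0,0,0,4,-15,0,8.5],[0,0,0,4,-15.4,0,8.5],[0,0,0,4,-15.4,0,8.5]]]'; python3 -c "
from h import *
save('wrist','w2.png')
for n in ['offset_grip','index_grip','offset_zero','stand','work_top']:
    for r in ctrl.search_frame('wrist',n)[:2]: print(n,np.round(r['centre'],4),round(r['confidence'],2))
print(ctrl.state()['qpos'])
"
```

```text
time: 2.88
eef_pos: [0.4186, 0.0969, 0.2982]
tool_rot: [3.14, 0.035, -0.001]
force: [-0.6, -0.9, 1.2]
width: 0.0851
offset_grip [0.4814 0.05   0.0608] 0.91
index_grip [0.4738 0.211  0.0513] 0.59
offset_zero [0.5204 0.1333 0.0386] 0.57
stand [0.5172 0.1294 0.0372] 0.83
work_top [0.5204 0.131  0.0415] 0.3
[-0.0977346   0.31833483 -0.32450655  1.98136827  0.13249519  0.86196137
 -2.04188195]
```

View pics/w2.png

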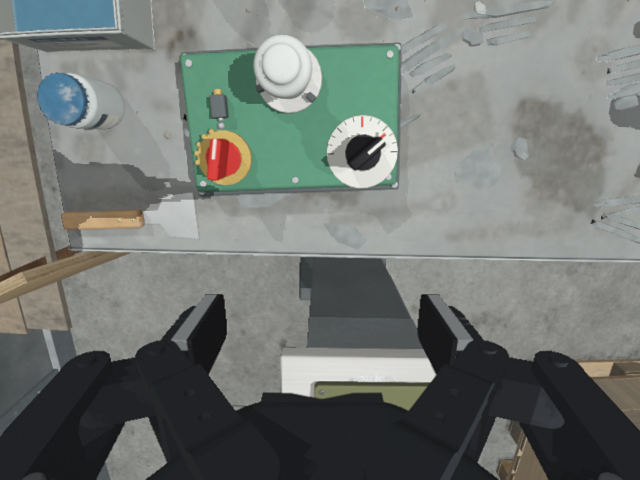

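```bash
python3 -c "
from h import *
im=cv2.imread('pics/w2.png'); cv2.imwrite('pics/w2z.png',cv2.resize(im[30:210,170:410],(800,600),interpolation=cv2.INTER_CUBIC))
"
```

```text
(no output)
```

View pics/w2z.png

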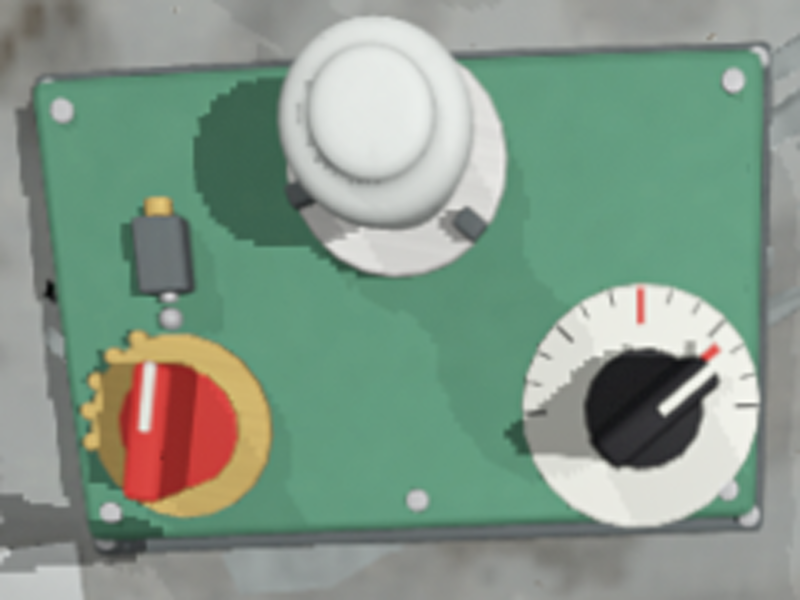

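```bash
python3 -c "
from h import *
f=lambda x,y,z:toworld('wrist',170+x/3.3333,30+y/3.3333,z=z)[:2]
C=[f(x,y,.04) for x,y in [(36,85),(765,50),(758,520),(90,538)]]
print(np.round(C,4))
M=np.array([[.0825,.13],[.0825,-.13],[-.0825,-.13],[-.0825,.13]]); C=np.array(C)
print('ctr',C.mean(0)); Q=C-C.mean(0)
th=np.arctan2((M[:,0]*Q[:,1]-M[:,1]*Q[:,0]).sum(),(M*Q).sum()); print('yaw',np.degrees(th))
Rz=np.array([[np.cos(th),-np.sin(th)],[np.sin(th),np.cos(th)]])
print('red',C.mean(0)+Rz@[-.035,.085],'blk',C.mean(0)+Rz@[-.035,-.085])
print('dial',f(642,405,.042),'zero',f(640,305,.042))
a=f(640,305,.042)-f(642,405,.042);print('zero yaw',np.degrees(np.arctan2(a[1],a[0])),np.linalg.norm(a))
a=f(714,365,.092)-f(662,410,.092);print('line yaw',np.degrees(np.arctan2(a[1],a[0])),f(714,365,.092),f(662,410,.092))
a=f(149,365,.092)-f(145,430,.092);print('red line yaw',np.degrees(np.arctan2(a[1],a[0])),f(149,365,.092),f(145,430,.092))
a=f(710,352,.042)-f(642,405,.042);print('ptr yaw',np.degrees(np.arctan2(a[1],a[0])))
print('red gold',f(184,426,.042))
"
```

```text
[[0.5857 0.2665]
 [0.6012 0.0113]
 [0.4377 0.001 ]
 [0.4253 0.2585]]
ctr [0.51246808 0.13432628]
yaw 3.1507070320095076
red [0.47284917 0.2172741 ] blk [0.48219279 0.04753107]
dial [0.47937717 0.04818575] zero [0.51472338 0.05080012]
zero yaw 4.230173121736242 0.03544276706732534
line yaw -47.57839485092003 [0.49394724 0.0315307 ] [0.47926772 0.04759465]
red line yaw -7.096359216517032 [0.49024189 0.21507858] [0.46946733 0.21766485]
ptr yaw -50.71506275967446
red gold [0.4683189  0.21882557]
```

```bash
python3 -m creep '[[[0,0,-10,1,1,0,5],[0,0,-20,2,2,0,5],[0,0,-30,3,3,0,5],[0,0,-40,4,4,0,5],[0,0,-50,5,5,0,5],[0,0,-60,6,5,0,5],[0,0,-70,6,5,0,5],[0,0,-80,6,5,0,5],[0,0,-90,6,5,0,5],[0,0,-100,6,5,0,5]]]'; python3 -c "
from h import *
print(ctrl.state()['qpos']);rel([0.48,0.048,0.14],132)"
```

```text
time: 4.42
eef_pos: [0.4798, 0.0492, 0.2985]
tool_rot: [1.984, 2.436, -0.001]
force: [-0.7, 0.1, -0.3]
width: 0.0497
[ 0.3065782   0.46200583 -0.76491771  1.83696511  0.37779299  0.99386739
 -0.4126318 ]
eef [0.4798 0.0492 0.2985] yaw now 101.68026118440181 shift [-0.12 -0.   15.85] turn [-1.000e-02  3.000e-02 -3.032e+01]
```

```bash
python3 -m creep '[[[0,0,-10,-0.1,0,4,5],[0,0,-20,-0.1,0,8,5],[0,0,-30,-0.1,0,12,5],[0,0,-30.3,-0.1,0,15,5],[0,0,-30.3,-0.1,0,15.8,5],[0,0,-30.3,-0.1,0,15.8,5]]]'; python3 -c "
from h import *
print(ctrl.state()['qpos']);rel([0.48,0.048,0.0593],132)
save('wrist','w3.png')
for r in ctrl.search_frame('wrist','offset_grip')[:2]: print(np.round(r['centre'],4),round(r['confidence'],2))
"
```

```text
time: 5.18
eef_pos: [0.4803, 0.0489, 0.1408]
tool_rot: [1.286, 2.866, -0.0]
force: [-0.2, -0.0, -0.3]
width: 0.0499
[ 0.24566961  0.70352576 -0.72205131  2.03856455  0.74746216  0.68073139
 -0.24232807]
eef [0.4803 0.0489 0.1408] yaw now 131.6861515501508 shift [-0.04 -0.08  8.15] turn [-0.    0.02 -0.31]
[0.4781 0.0491 0.0593] 0.56
```

View pics/w3.png

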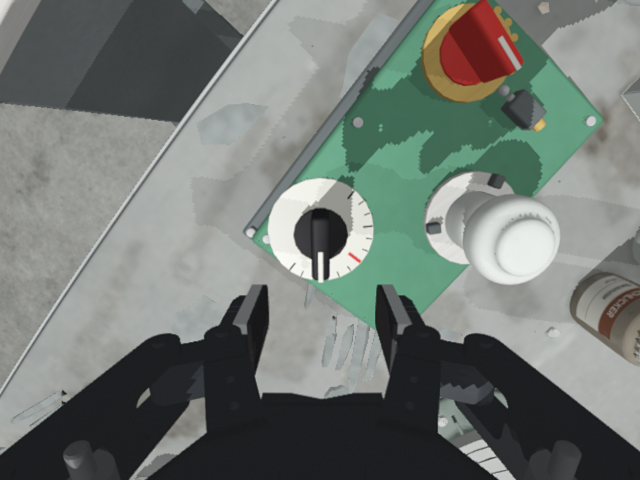

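The bar (cols 313–327, vertical) is centred between the fingers (258 and 386). I check the dial centre, then descend and close.

```bash
python3 -c "
from h import *
print('dial',toworld('wrist',320.5,230,z=.042),'skirt',toworld('wrist',320.5,234,z=.054),'bar ends',toworld('wrist',320.5,279,z=.092),toworld('wrist',320.5,218,z=.092))
print('red line end',toworld('wrist',512,65,z=.092))
"
python3 -m creep '[[[0,0,-0.3,0,-0.05,3,5],[0,0,-0.3,0,-0.05,6,5],[0,0,-0.3,0,-0.05,8.1,5],[0,0,-0.3,0,-0.05,8.1,5],[0,0,-0.3,0,-0.05,8.1,1],[0,0,-0.3,0,-0.05,8.1,0.5],[0,0,-0.3,0,-0.05,8.1,0.5],[0,0,-0.3,0,-0.05,8.1,0.5]]]' 30
python3 -c "
from h import *
rel([0.48,0.048,0.0593],183.3);print(ctrl.state()['ft_torque'])"
```

```text
dial [0.47872555 0.05003125 0.042     ] skirt [0.47877599 0.05000558 0.054     ] bar ends [0.49346228 0.03357616 0.092     ] [0.46440749 0.06627274 0.092     ]
red line end [0.48756451 0.2137674  0.092     ]
time: 6.28
eef_pos: [0.4796, 0.0479, 0.0607]
tool_rot: [1.277, 2.869, -0.002]
force: [-2.5, -1.3, 7.6]
width: 0.0118
eef [0.4796 0.0479 0.0607] yaw now 131.99052375430156 shift [-0.02  0.03  0.14] turn [ -0.07   0.08 -51.31]
[-0.30091133  0.51571751  0.00739719]
```

```bash
python3 -m creep '[[[0,0,-8,0,0,0,0.5],[0,0,-16,0,0,0,0.5],[0,0,-24,0,0,0,0.5],[0,0,-32,0,0,0,0.5],[0,0,-40,0,0,0,0.5],[0,0,-47,0,0,0,0.5],[0,0,-51,0,0,0,0.5],[0,0,-51.3,0,0,0,0.5],[0,0,-51.3,0,0,0,0.5]]]'
python3 -c "
from h import *
rel([0.48,0.048,0.0593],183.3);print(ctrl.state()['ft_torque'],ctrl.state()['qpos'])
save('wrist','w4.png')"
```

```text
time: 7.4
eef_pos: [0.4799, 0.0486, 0.0607]
tool_rot: [-0.091, 3.139, -0.001]
force: [-2.9, -0.6, 6.4]
width: 0.0123
eef [0.4799 0.0486 0.0607] yaw now -176.68773012554402 shift [-0.01 -0.06  0.14] turn [-0.03  0.08  0.01]
[-0.12591026  0.41410682  0.02289482] [ 0.26054961  0.8798829  -0.77234797  2.09204898  1.09638338  0.65009404
  0.33645187]
```

View pics/w4.png

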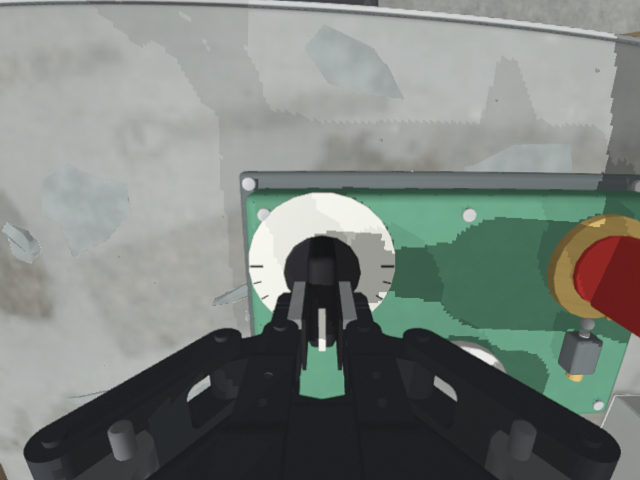

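The ±90° graduations at (257,267) and (387,267) lie level and the bar is vertical, so it looks aligned. I release, lift and verify.

```bash
python3 -m creep '[[[0,0,0,0,0,0,3],[0,0,0,0,0,0,5],[0,0,0,0,0,0,5],[0,0,0,0,0,-3,5],[0,0,0,0,0,-7,5],[0,0,0,0,0,-12,5],[0,0,0,0,0,-14,5],[0,0,0,0,0,-14,5]]]'
python3 -c "
from h import *
rel([0.471,0.218,0.20],172.5)
im,_=save('wrist','w5.png')
cv2.imwrite('pics/w5z.png',cv2.resize(im[100:320,220:560,::-1],(800,518),interpolation=cv2.INTER_CUBIC))"
```

```text
time: 8.45
eef_pos: [0.4806, 0.049, 0.2007]
tool_rot: [-0.09, 3.137, 0.0]
force: [-0.0, -0.9, -0.6]
width: 0.05
eef [0.4806 0.049  0.2007] yaw now -176.70577187600784 shift [-1.000e-02  1.693e+01  7.000e-02] turn [ 0.03  0.18 10.79]
```

View pics/w5.png

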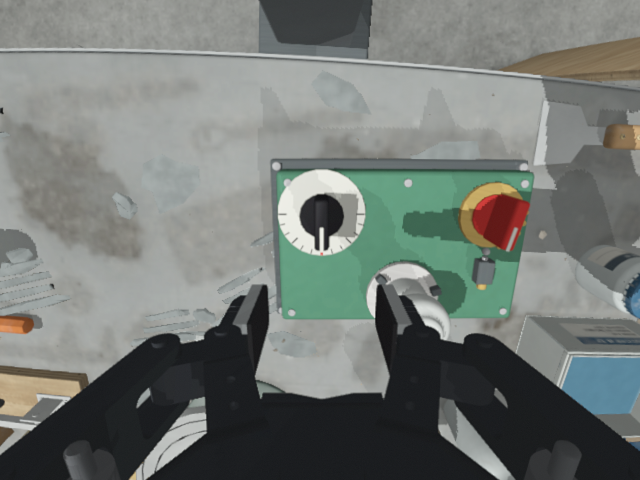

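View pics/w5z.png

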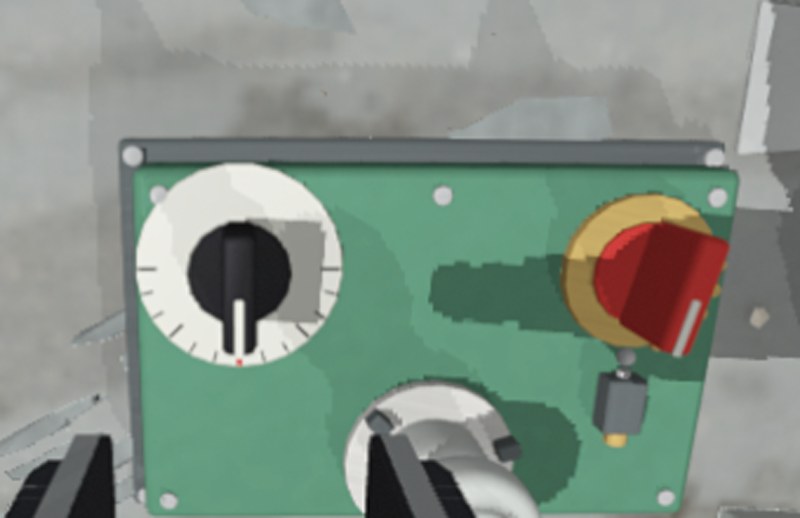

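The pointer lies right on the red zero line (zoom (239,362), bar vertical, dial marks symmetric). Now I go above the red knob.

```bash
python3 -c "
from h import *
f=lambda x,y,z:toworld('wrist',220+x/2.353,100+y/2.353,z=z)[:2]
a=f(678,355,.092)-f(697,302,.092);print(np.degrees(np.arctan2(a[1],a[0])))
print('gold',f(643,271,.042),'blk dial',f(239,265,.042))"
python3 -m creep '[[[0,0,2,0,4,0,5],[0,0,5,0,8,0,5],[0,0,8,0,12,0,5],[0,0,10.8,0,15.5,1,5],[0,0,10.8,0,16.9,3,5],[0,0,10.8,0,16.9,5.5,5],[0,0,10.8,0,16.9,5.5,5]]]'
python3 -c "
from h import *
print(ctrl.state()['qpos']);rel([0.471,0.218,0.0605],172.5)
im,_=save('wrist','w6.png')"
```

```text
-7.455588141518769
gold [0.46750374 0.2211209 ] blk dial [0.47522669 0.04810563]
time: 9.38
eef_pos: [0.468, 0.216, 0.1418]
tool_rot: [-0.203, -3.13, 0.006]
force: [-0.3, -0.3, 0.2]
width: 0.05
[-0.03562824  0.76946737 -0.82910793  1.93546666  0.78911271  0.80698936
  0.12839128]
eef [0.468  0.216  0.1418] yaw now 172.58349732958516 shift [-0.31  0.28  8.12] turn [-0.25 -0.27  0.08]
```

View pics/w6.png

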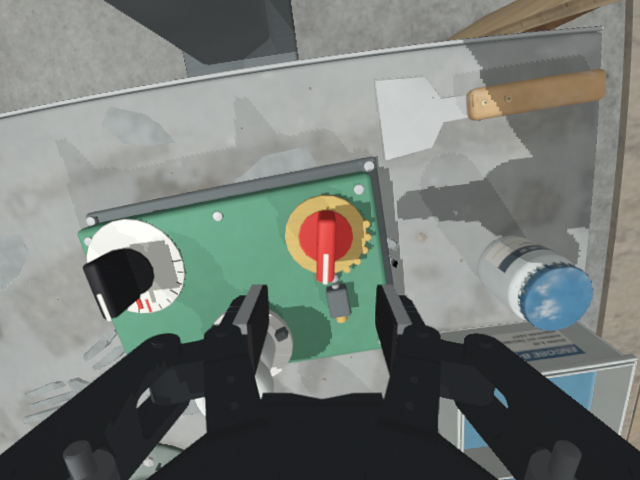

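```bash
python3 -c "
from h import *
print('ring',toworld('wrist',326,234,z=.042),'skirt',toworld('wrist',326,237,z=.054))
a=toworld('wrist',326,282,z=.092);b=toworld('wrist',326,213,z=.092);print('bar',a,b,(a+b)/2,np.degrees(np.arctan2(a[1]-b[1],a[0]-b[0])))
rel([0.4705,0.219,0.0605],172.5)"
```

```text
ring [0.47050823 0.21981373 0.042     ] skirt [0.46965718 0.21979911 0.054     ]
bar [0.49162319 0.21661973 0.092     ] [0.4423399  0.22288493 0.092     ] [0.46698155 0.21975233 0.092     ] -7.244935423359866
eef [0.4689 0.2166 0.1431] yaw now 172.54906289209268 shift [-0.16  0.28  8.26] turn [-0.14 -0.16  0.05]
```

```bash
python3 -m creep '[[[0,0,0,-0.1,0.3,2,5],[0,0,0,-0.1,0.3,5,5],[0,0,0,-0.1,0.3,8,5],[0,0,0,-0.1,0.3,8.2,5],[0,0,0,-0.1,0.3,8.2,2],[0,0,0,-0.1,0.3,8.2,0.5],[0,0,0,-0.1,0.3,8.2,0.5],[0,0,0,-0.1,0.3,8.2,0.5],[0,0,0,-0.1,0.3,8.2,0.5]]]' 80
python3 -c "
from h import *
rel([0.47,0.2195,0.0605],103);s=ctrl.state();print(s['ft_torque'],s['tau'],s['qpos'])"
```

```text
time: 10.55
eef_pos: [0.472, 0.218, 0.064]
tool_rot: [0.207, 3.133, -0.006]
force: [-0.9, -4.9, 8.1]
width: 0.01
eef [0.472 0.218 0.064] yaw now 172.42872249881526 shift [0.22 0.13 0.35] turn [-0.1   0.25 69.43]
[-1.10235753  0.20763132  0.04713456] [-2.08126992e+00 -4.59798145e+01 -9.27299917e+00 -8.12532932e+00
  9.45097441e-02 -1.65020507e+00 -4.80420131e-03] [-0.11114879  0.8780746  -0.70606043  1.98159     0.96110845  0.66072147
 -0.01810191]
```

```bash
cat > m.py <<'E'
from h import *
s=ctrl.state(); x=R.from_rotvec(s['tool_rot']).apply([1,0,0]); y=np.degrees(np.arctan2(x[1],x[0]))%360
print('t',round(s['time'],2),'yaw',round(y,2),'turned',round(172.43-y,2),'Mz',np.round(s['ft_torque'],3),'F',np.round(s['force'],1),'w',round(s['width'],4),'tau7',round(s['tau'][6],3))
E
python3 -m creep '[[[0,0,5,0,0,0,0.5],[0,0,10,0,0,0,0.5],[0,0,14,0,0,0,0.5],[0,0,14,0,0,0,0.5]]]' >/dev/null; python3 m.py
python3 -m creep '[[[0,0,3,0,0,0,0.5],[0,0,3,0,0,0,0.5]]]' >/dev/null; python3 m.py
python3 -m creep '[[[0,0,3,0,0,0,0.5],[0,0,3,0,0,0,0.5]]]' >/dev/null; python3 m.py
python3 -m creep '[[[0,0,3,0,0,0,0.5],[0,0,3,0,0,0,0.5]]]' >/dev/null; python3 m.py
python3 -m creep '[[[0,0,3,0,0,0,0.5],[0,0,3,0,0,0,0.5]]]' >/dev/null; python3 m.py
python3 -m creep '[[[0,0,3,0,0,0,0.5],[0,0,3,0,0,0,0.5]]]' >/dev/null; python3 m.py
```

```text
t 11.05 yaw 158.39 turned 14.04 Mz [-1.287  0.288  0.025] F [-0.8 -5.9  8.9] w 0.0096 tau7 -0.139
t 11.3 yaw 155.43 turned 17.0 Mz [-1.253  0.227  0.191] F [-1.2 -5.5  9.5] w 0.0099 tau7 -0.249
t 11.55 yaw 152.41 turned 20.02 Mz [-1.299  0.515  0.037] F [-1.8 -7.5 11.4] w 0.0098 tau7 -0.172
t 11.8 yaw 149.38 turned 23.05 Mz [-1.408  0.597  0.016] F [-2.8 -6.1 12.5] w 0.0092 tau7 -0.092
t 12.05 yaw 146.35 turned 26.08 Mz [-1.394  0.472 -0.134] F [-2.1 -6.3 11.3] w 0.0098 tau7 0.021
t 12.3 yaw 143.35 turned 29.08 Mz [-1.497  0.364 -0.084] F [-2.2 -5.7 10.6] w 0.0097 tau7 0.021
```

The first ridge was felt: torque rose at 17°, crossed over around 22° and pulled at 26°, as predicted. I continue to the first stop (about 32°) and then the second (about 51°).

```bash
python3 -m creep '[[[0,0,3,0,0,0,0.5],[0,0,3,0,0,0,0.5],[0,0,3,0,0,0,0.5]]]' >/dev/null; python3 m.py
python3 -m creep '[[[0,0,3,0,0,0,0.5],[0,0,3,0,0,0,0.5]]]' >/dev/null; python3 m.py
python3 -m creep '[[[0,0,3,0,0,0,0.5],[0,0,3,0,0,0,0.5]]]' >/dev/null; python3 m.py
python3 -m creep '[[[0,0,3,0,0,0,0.5],[0,0,3,0,0,0,0.5]]]' >/dev/null; python3 m.py
python3 -m creep '[[[0,0,3,0,0,0,0.5],[0,0,3,0,0,0,0.5]]]' >/dev/null; python3 m.py
python3 -m creep '[[[0,0,3,0,0,0,0.5],[0,0,3,0,0,0,0.5]]]' >/dev/null; python3 m.py
python3 -m creep '[[[0,0,3,0,0,0,0.5],[0,0,3,0,0,0,0.5]]]' >/dev/null; python3 m.py
python3 -c "
from h import *
print(ctrl.state()['qpos']);save('wrist','w7.png')"
```

```text
t 12.68 yaw 140.4 turned 32.03 Mz [-1.473  0.384 -0.016] F [-2.3 -5.9 10.9] w 0.0095 tau7 0.004
t 12.93 yaw 137.43 turned 35.0 Mz [-1.532  0.573  0.226] F [-2.4 -6.8 10.6] w 0.0098 tau7 -0.289
t 13.18 yaw 134.41 turned 38.02 Mz [-1.544  0.296  0.116] F [-1.  -7.4 10.1] w 0.0097 tau7 -0.193
t 13.43 yaw 131.38 turned 41.05 Mz [-1.656  0.795  0.046] F [-2.6 -7.1 13.2] w 0.0096 tau7 -0.121
t 13.68 yaw 128.35 turned 44.08 Mz [-1.668  0.895 -0.141] F [-3.8 -7.7 13.4] w 0.0097 tau7 -0.006
t 13.93 yaw 125.33 turned 47.1 Mz [-1.772  0.679 -0.192] F [-2.6 -7.6 12.3] w 0.0099 tau7 0.086
t 14.18 yaw 122.37 turned 50.06 Mz [-1.666  0.669 -0.008] F [-3.1 -7.6 12. ] w 0.0099 tau7 -0.089
[-0.23258736  0.82487818 -0.48548774  1.99012123  0.77091468  0.52363861
 -0.71242545]
```

View pics/w7.png

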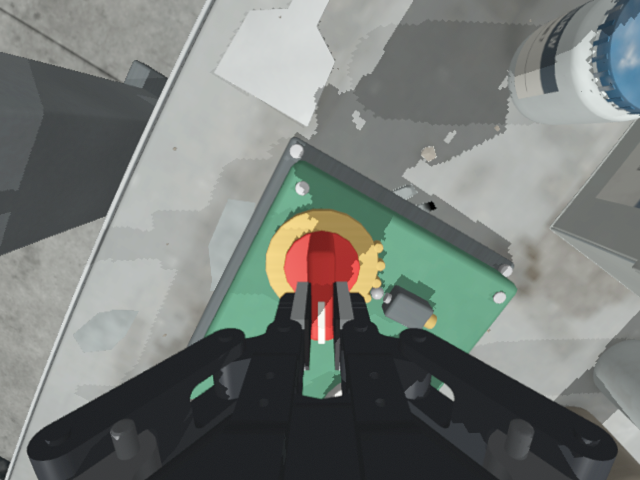

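Second stop reached (torque crosses zero at about 50°). The picture shows the red bar still firmly between the pads (cols 305–340), in line with the tool. Next is the third stop, about 19° on.

```bash
python3 -m creep '[[[0,0,4,0,0,0,0.5],[0,0,4,0,0,0,0.5]]]' >/dev/null; python3 m.py
python3 -m creep '[[[0,0,3,0,0,0,0.5],[0,0,3,0,0,0,0.5]]]' >/dev/null; python3 m.py
python3 -m creep '[[[0,0,3,0,0,0,0.5],[0,0,3,0,0,0,0.5]]]' >/dev/null; python3 m.py
python3 -m creep '[[[0,0,3,0,0,0,0.5],[0,0,3,0,0,0,0.5]]]' >/dev/null; python3 m.py
python3 -m creep '[[[0,0,3,0,0,0,0.5],[0,0,3,0,0,0,0.5]]]' >/dev/null; python3 m.py
python3 -m creep '[[[0,0,2,0,0,0,0.5],[0,0,2,0,0,0,0.5]]]' >/dev/null; python3 m.py
```

```text
t 14.47 yaw 118.42 turned 54.01 Mz [-1.767  0.725  0.178] F [-4.  -7.7 12.7] w 0.0094 tau7 -0.309
t 14.72 yaw 115.4 turned 57.03 Mz [-1.764  0.777  0.081] F [-2.5 -8.1 12. ] w 0.0096 tau7 -0.157
t 14.97 yaw 112.38 turned 60.05 Mz [-1.724  0.596  0.028] F [-3.1 -7.2 11. ] w 0.0096 tau7 -0.111
t 15.22 yaw 109.35 turned 63.08 Mz [-1.77   1.17  -0.133] F [-5.  -8.5 13.8] w 0.01 tau7 0.005
t 15.47 yaw 106.33 turned 66.1 Mz [-1.741  0.771 -0.147] F [-3.2 -7.8 10.5] w 0.0094 tau7 0.096
t 15.72 yaw 104.37 turned 68.06 Mz [-1.801  0.985 -0.06 ] F [-4.2 -8.8 14. ] w 0.0093 tau7 -0.007
```

```bash
python3 -m creep '[[[0,0,1,0,0,0,0.5],[0,0,1,0,0,0,0.5],[0,0,1,0,0,0,0.5],[0,0,1,0,0,0,0.5]]]' >/dev/null; python3 m.py
python3 -c "
from h import *
save('wrist','w8.png'); im,_=save('top','t8.png'); cv2.imwrite('pics/t8z.png',cv2.resize(im[185:285,190:350,::-1],(800,500),interpolation=cv2.INTER_CUBIC)); save('scene','s8.png')"; python3 m.py
```

```text
t 16.23 yaw 103.4 turned 69.03 Mz [-1.817  1.034 -0.037] F [-4.1 -8.6 14.7] w 0.0098 tau7 0.006
t 16.38 yaw 103.4 turned 69.03 Mz [-1.82   1.002  0.041] F [-4.8 -7.8 13.2] w 0.0094 tau7 0.006
```

View pics/w8.png

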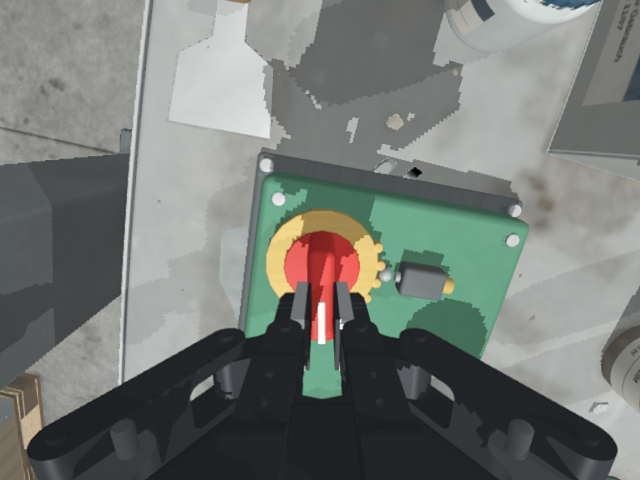

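View pics/t8z.png

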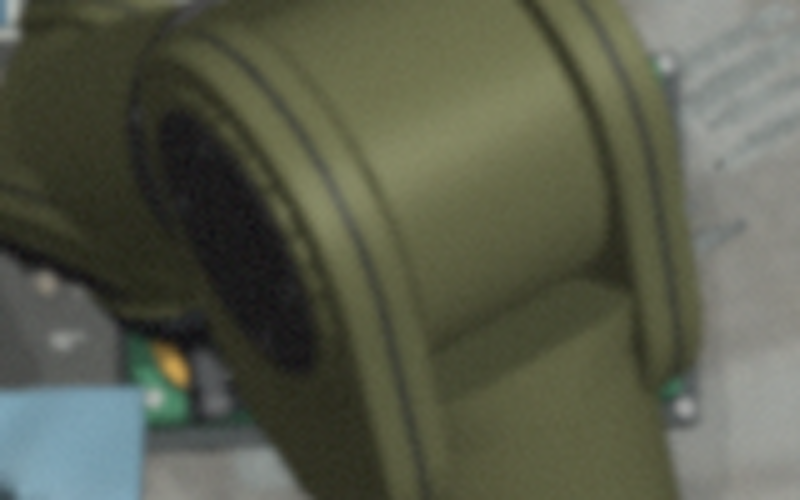

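View pics/s8.png

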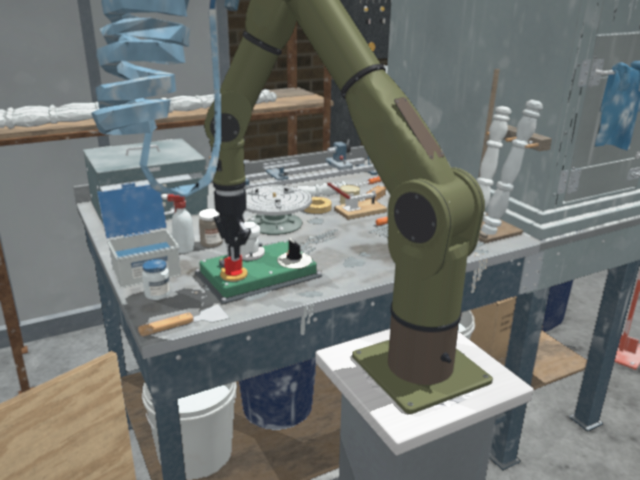

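The wrist view shows the bar gripped (cols 305–340) and about 80° clockwise of the stand's back. That fits three felt clicks with Mz near 0. The scene view shows the bystanders untouched, so I hand in.

```bash
python3 -c "
from h import *
print(ctrl.finish_job())"; python3 m.py
```

```text
the job is handed in; nothing more can be done
None
the job is handed in; nothing more can be done
```

I set the black offset knob to zero, then turned the red index knob clockwise through three clicks to its third stop. I handed the job in with the red knob still gripped, about 16.4 s into the 58 s allowed. `finish_job` gives no verdict.

- **Black knob:** I turned it about 51° back. The wrist picture after release showed the pointer on the red zero line with the dial marks symmetric about it. I could not check it again at the end, because the arm blocked the top camera's view of it.
- **Red knob:** I felt three separate ridges in the wrist torque. At the end the twist was near 0 N m. The bar measured about 79.9° (1.39 rad) clockwise of the stand's back, against 1.40 for the third stop.
- **Grip:** It was commanded at 80 N with the fingers stopped on the bar. They read 9–10 mm apart on the 13 mm bar, but the pictures showed the bar held in line. I did not measure finger force on the knob directly.
- **Forces and loose things:** The wrist force last read about 16 N, with the tool 3 to 4 mm higher than commanded after closing. The arm stayed clear of the loose things. The last wrist and scene pictures showed the jar and scraper in place, but the white part and the block did not show clearly in them.

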